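# Lay the long pipette on its rest

## Robot

A 6-joint arm with a two-finger parallel gripper is mounted at the origin on the work surface. World frame = base frame: x ahead of the robot, y to its left, z up, the work surface at z = 0. Lengths are in m, angles in rad, forces in N, time in s.
With the tool pointing down it reaches from about 0.35 to 0.975 m from the base axis. Payload 4.9 kg.
Tool frame: the origin (TCP) lies on the centre line of the jaws, within the pads' length; the fingertips stand 17 mm ahead of it and the grasp point (between the pads) lies 2 mm behind it (ctrl.tcp_to_tips is the x of the fingertips in the tool frame, in m); x points along the fingers, z is the direction in which the jaws open and shut, and the axes are right-handed (so a half turn about x gives the same grasp; the last joint's range is limited). The gripper opens to 85 mm and grips with 20 to 120 N. Pads are 22 mm wide; open, the fingers measure 114 mm over their backs; the gripper's body (76 mm by 85 mm) begins 54 mm behind the grasp point. The pads swing forward as they close: fully open they stand 13 mm farther back than shut.
Start: joints at [1.153, 0.053, 1.613, -0, 1.476, -0.119], TCP at [0.184, 0.597, 0.248] pointing down, gripper open.
Joint ranges: [-3.01, 3.01], [-1.01, 2.22], [0.06, 2.58], [-1.02, 4.17], [0.09, 2.62], [-3.14, 3.14]. Speed limits (rad/s): [2.57, 2.57, 3.14, 3.14, 3.14, 3.14].

## Interface

Orientations are given as a rotation vector (axis times angle).
In Python, from station import ctrl, cams, finder gives the robot as it stands.
- The arm moves only by the tool step_arm, never from a script. Its argument "moves" is a list of rows, each a list of 3 entries, a list of its own where there are three numbers: the shift along the tool's x, y, z in cm, then the turn, a rotation vector about the tool's x, y, z in degrees, then the opening, from 0 (shut) to 1 (fully open). A call has exactly 10 rows; each row is the pose to reach, as a shift and turn from the pose measured when the call began, along the tool's axes at that moment; what a row does not reach only later rows make up. A row lasts 1/12 s, in which the tool goes at most 41.7 mm and 7.16 degrees, less where a joint would pass 70% of its speed; a pose out of reach is approached as far as the arm can. A call with a gripper value outside its range is refused whole. The fingers move at their own pace and stop on an object; "grip_force" is the grip in N (left out, the last holds). Time passes only in rows, so rows that repeat a pose let the fingers close, or fill a call up. It gives the time, the measured TCP pose, the force and the opening at its end, in the units of the state.
- ctrl.get_obs(): the state, without advancing time (a new reading comes with each control period).
- cams.get_image(name): name is "scene" or "top" or "wrist"; returns a dict with "pixels" (384x512x3 uint8, blue, green, red), "fx", "fy", "cx", "cy" (pixels), "position" and "attitude" of the camera in the world. Camera axes: x right, y up, looking along -z (the intrinsics and any distortion apply to the point x, -y, -z); pixel columns grow to the right and rows downward; lengths in m; the calibration is good to about 2 mm. A picture is of the moment at which its call begins. There is no depth.
- ctrl.finish_job(): hands the job in, once; it reports no verdict.
Trained networks look in the newest picture that a camera, given by its name, has taken for a name from the list of things; names that differ only in an ending like _2 or _b are one class to them, and where a whole thing is asked for, a point or a joint stands for the part that bears it (a point fixed in the world has none). Each returns a list of dicts, best first, with "conf" (0 to 1); they miss things now and then, are a little off and sometimes report something else, mostly with a low value. They report only what shows in the picture. A call takes as long as a camera call. They do not tell look-alikes from the thing itself.
- finder.find_in(camera, name): "at" ([column, row] in pixels, amid what is visible of it).
- finder.regions_of(camera, name): "region" (384x512 bool, what is visible of it) and "at" ([column, row] in pixels, amid what is visible of it).
- finder.tip_of(camera, name): "at" ([column, row] in pixels: a listed point, or the origin of a listed thing).
The state is a dict: "t": time; "q": joint angles; "dq": joint speeds; "effort": joint torques, N m; "tool_pos": TCP position; "tool_rot": TCP orientation; "contact_force": force on the tool from outside, world axes, zero at the start; "wrist_torque": the same for the moment, N m; "opening": finger opening in m.
Only numpy, scipy, OpenCV 4.12 (cv2) and the standard library are available. Lean on these libraries where they do the work, as an engineer would, in place of code of your own. Each camera call takes 0.05 s, during which the arm holds its last target. There are 200 camera calls.

## Task

Two hand pipettes lie on the lab bench. Pick up the longer one and lay it level on the raised metal rest, its handle lying down in both saddles, and let go. Leave the shorter pipette where it lies.

Things in the scene. Friction and masses are not known exactly. Their poses are not given: they have to be found in the camera images.
- long_pipette_mid (a point): Longer of two grey pipettes lying on the bench, 255 mm, about 110 g. Point: centre of its square grey handle, 14 mm above the bench, near its centre of mass. x: towards the tip; z: up. Handle 150 mm long (75 each way), 28 wide, 28 high: grip it here across y. In front a white shaft 85 mm long, 18 mm thick; behind a 20 mm plunger. A finger hook at x = -67 mm stands 13 mm above the handle.
- rest_mid (a point): Metal rest fixed to the bench: 120 x 90 mm base, two thin posts with U-shaped saddles at x = -40 and +40 mm, each 14 mm thick, 48 mm wide inside, sides 27 mm high with flared lips, 80 mm wide outside. Point: midway between the saddles, level with their floors, 75 mm above the bench. x: from saddle to saddle; z: up. The 66 mm between them is free for fingers. The tip may point either way.
- short_pipette_mid (a point): The shorter pipette, to be left alone: same make, 28 mm wide and high, but 145 mm long with an 80 mm handle, lying loose on the bench. Point: centre of its handle, 14 mm above the bench; x: towards its tip.
Things that resemble listed ones, but are neither listed nor needed, are in the scene too. What is shaped like the part that bears rest_mid but yellow is not meant.

How it is judged:
By the outcome, as a careful person would: the job done as asked, in the order asked, and still so for the second after the job is handed in, with the robot touching nothing.
It also fails if it takes over 35 s, if anything falls off the work surface, if the arm or the gripper's body presses on something with over 40 N, if the wrist force passes 120 N, or if a joint passes its speed limit or range.

## Working session

There is one attempt and no reset: what is moved stays moved. The work goes in short steps, Python scripts to look and compute and a tool call to move; the robot and the scene stay as the last step left them, time stands still between calls to the robot, and variables do not carry over. Pictures are saved under pics/ and viewed, on a budget of 10 in all, crops included, one or two more only if the job needs it, and the job is handed in when it is done.

Besides the shell and the picture viewer there is one more tool, called after "Request:" as name(argument=value, ...) on one line, values as JSON. step_arm: Moves the arm, as the interface text tells. Its arguments: {"type":"object","properties":{"moves":{"type":"array"},"grip_force":{"type":"number"}},"required":["moves"]}

```bash
ls; mkdir -p pics; cat > h.py <<'E'
import numpy as np, cv2
from scipy.spatial.transform import Rotation as R
from station import ctrl,cams,finder
def rot(a):
    a=np.array(a,float)
    return a if a.shape==(3,3) else (R.from_rotvec(a) if a.size==3 else R.from_quat(a)).as_matrix()
def ray(im,p):
    d=np.array([(p[0]-im['cx'])/im['fx'],-(p[1]-im['cy'])/im['fy'],-1.])
    return np.array(im['position']),rot(im['attitude'])@d
def onz(im,p,z):
    o,d=ray(im,p); return o+d*(z-o[2])/d[2]
def proj(im,X):
    c=rot(im['attitude']).T@(np.array(X)-im['position'])
    return np.array([im['cx']+im['fx']*c[0]/-c[2], im['cy']-im['fy']*c[1]/-c[2]])
E
python3 - <<'E'
from h import *
for n in ['top','scene']:
    im=cams.get_image(n); print(n,{k:v for k,v in im.items() if k!='pixels'})
    cv2.imwrite(f'pics/{n}0.png',im['pixels'])
    for k,z in [('long_pipette_mid',.014),('rest_mid',.075),('short_pipette_mid',.014)]:
        for d in finder.tip_of(n,k): print(k,'tip',d['at'],round(d['conf'],2),onz(im,d['at'],z).round(4))
o=ctrl.get_obs();print(o)
E
```

```text
pics
top {'fx': 351.8857049569027, 'fy': 351.8857049569027, 'cx': 253.1358041817562, 'cy': 189.26553052126476, 'position': array([ 0.31805118, -0.06349757,  1.02904302]), 'attitude': array([ 0.10591895, -0.12931371, -1.57843901])}
long_pipette_mid tip [222.2, 186.8] 0.84 [0.4791 0.0106 0.014 ]
rest_mid tip [366.9, 144.3] 0.97 [ 0.5863 -0.3997  0.075 ]
rest_mid tip [320.3, 240.2] 0.81 [ 0.3214 -0.2577  0.075 ]
short_pipette_mid tip [143.1, 191.7] 0.58 [0.4669 0.2398 0.014 ]
scene {'fx': 483.43573880707436, 'fy': 483.43573880707436, 'cx': 250.98601063425588, 'cy': 189.86218783148647, 'position': array([ 1.27724599, -0.31757299,  0.92720488]), 'attitude': array([0.6663603 , 0.48660331, 1.23117221])}
long_pipette_mid tip [286.5, 201.5] 0.7 [0.4918 0.013  0.014 ]
rest_mid tip [168.5, 160.5] 0.73 [ 0.3262 -0.2591  0.075 ]
rest_mid tip [118.2, 249.4] 0.66 [ 0.5834 -0.4105  0.075 ]
rest_mid tip [201.0, 222.9] 0.59 [ 0.5565 -0.2208  0.075 ]
short_pipette_mid tip [361.4, 178.0] 0.59 [0.4626 0.2371 0.014 ]
{'t': 0.4, 'q': array([ 1.15302538e+00,  5.27625130e-02,  1.61307648e+00, -3.57433983e-05,
        1.47598567e+00, -1.19008833e-01]), 'dq': array([-1.30103697e-03, -1.20766088e-03, -1.58658924e-03,  1.69344562e-03,
       -1.20502388e-03, -9.46564773e-05]), 'effort': array([-2.16235530e-04, -3.93051839e+01, -3.69809139e+01, -1.42319000e-04,
        2.35999469e-03,  1.33830687e-05]), 'tool_pos': array([0.18393868, 0.59722801, 0.24815924]), 'tool_rot': array([-0.98650263,  1.33603663,  0.98626084]), 'contact_force': array([-0.19405556,  0.10136471, -0.27632406]), 'wrist_torque': array([ 0.04279412, -0.01749158, -0.00572882]), 'opening': 0.0849933248775554}
```

View pics/top0.png

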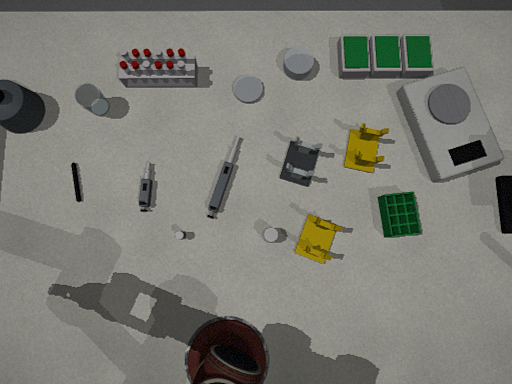

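View pics/scene0.png

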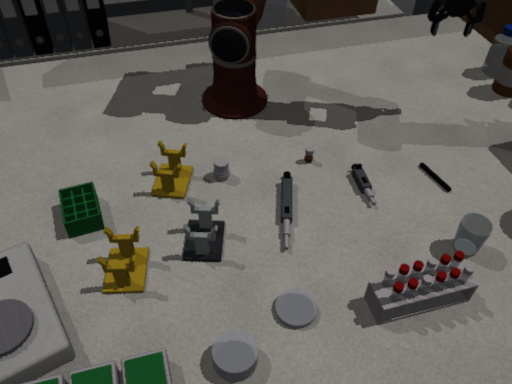

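The top view shows the long pipette running from about (212,215) to (238,137), tip upward. The grey rest is at about (300,162) and the yellow decoys are at (365,150) and (318,240). In the scene view the grey rest is at (203,230) and the long pipette at (287,207).

```bash
python3 - <<'E'
from h import *
T=cams.get_image('top'); S=cams.get_image('scene')
def crop(im,c,r,w,h,s): return cv2.resize(im['pixels'][r:r+h,c:c+w],(w*s,h*s),interpolation=cv2.INTER_CUBIC)
a=np.hstack([crop(T,200,128,50,93,5)[:300*2][:465],crop(T,270,125,70,93,5)])
# scene: rest and pipette
b=np.hstack([crop(S,175,190,60,75,5)[:375],crop(S,265,165,45,75,5)])
cv2.imwrite('pics/c1.png',np.hstack([a[:, :600],]))
cv2.imwrite('pics/c2.png',b)
for n,im in [('top',T),('scene',S)]:
  for d in finder.regions_of(n,'long_pipette_mid')[:2]:
    m=d['region']; ys,xs=np.nonzero(m)
    P=np.array([onz(im,(x,y),.02)[:2] for x,y in zip(xs,ys)])
    c=P.mean(0); u=np.linalg.svd(P-c)[2][0]; u*=np.sign(u[0]); t=(P-c)@u; w=(P-c)@np.array([-u[1],u[0]])
    print(n,'pip',round(d['conf'],2),len(xs),'c',c.round(4),'ang',np.degrees(np.arctan2(u[1],u[0])).round(2),'ext',t.min().round(3),t.max().round(3))
    for k in np.arange(-.14,.15,.02):
      s=(t>k)&(t<k+.02)
      if s.any(): print('  ',round(k+.01,3),'mid',w[s].mean().round(4),'wid',np.ptp(w[s]).round(3))
  for d in finder.regions_of(n,'rest_mid'):
    m=d['region']; print(n,'rest',np.round(d['at'],1),round(d['conf'],2),m.sum())
E
```

```text
top pip 0.88 729 c [0.4957 0.0082] ang -18.98 ext -0.113 0.14
   -0.11 mid 0.0002 wid 0.015
   -0.09 mid -0.0005 wid 0.031
   -0.07 mid -0.0003 wid 0.031
   -0.05 mid -0.0001 wid 0.029
   -0.03 mid 0.0005 wid 0.029
   -0.01 mid 0.0002 wid 0.029
   0.01 mid 0.0 wid 0.031
   0.03 mid 0.0006 wid 0.031
   0.05 mid -0.0 wid 0.03
   0.07 mid -0.0001 wid 0.018
   0.09 mid -0.0002 wid 0.021
   0.11 mid -0.0005 wid 0.019
   0.13 mid -0.0006 wid 0.01
top rest [301.9 161.7] 0.61 1366
top rest [317.7 242.7] 0.59 1399
top rest [223.2 182.7] 0.47 671
scene pip 0.59 665 c [0.505  0.0062] ang -19.17 ext -0.122 0.14
   -0.13 mid -0.0004 wid 0.005
   -0.11 mid -0.0008 wid 0.022
   -0.09 mid 0.0002 wid 0.027
   -0.07 mid -0.0006 wid 0.027
   -0.05 mid 0.0004 wid 0.026
   -0.03 mid 0.0001 wid 0.026
   -0.01 mid 0.0013 wid 0.026
   0.01 mid 0.0006 wid 0.02
   0.03 mid -0.0003 wid 0.025
   0.05 mid -0.0003 wid 0.027
   0.07 mid -0.0007 wid 0.02
   0.09 mid -0.0002 wid 0.017
   0.11 mid -0.0001 wid 0.012
   0.13 mid 0.0002 wid 0.007
scene rest [202.6 233.1] 0.93 2018
scene rest [120.8 267.5] 0.93 2201
scene rest [171.1 174.1] 0.81 1519
```

View pics/c1.png

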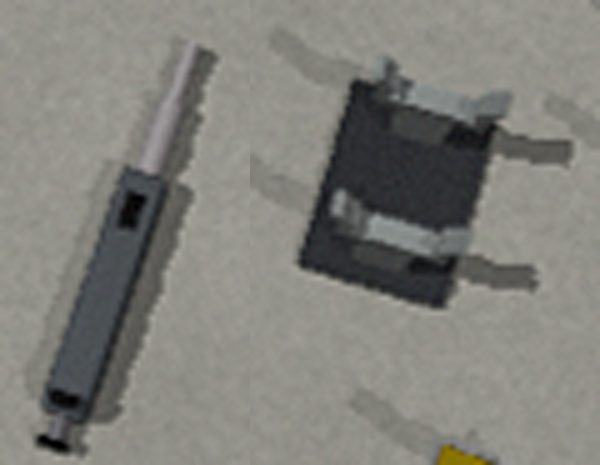

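View pics/c2.png

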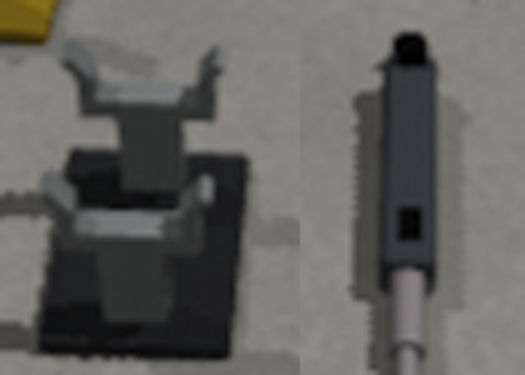

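```bash
cat > fit.py <<'E'
from h import *
from scipy.optimize import least_squares
T=cams.get_image('top'); S=cams.get_image('scene')
t=lambda x,y:(270+(x-250)/5-.4,125+y/5-.4); s=lambda x,y:(175+x/5-.4,190+y/5-.4)
# base corners (x,y) local; top: up image=+x world, right=-y
base=[((.06,.045),t(355,80)),((.06,-.045),t(497,127)),((-.06,-.045),t(447,307)),((-.06,.045),t(300,262))]
# scene: near = +x world, left = -y?
bs=[((-.06,-.045),s(72,148)),((-.06,.045),s(248,155)),((.06,.045),s(230,357)),((.06,-.045),s(38,355))]
# lips: tip of horns outer
lt=[((.04,.04),t(378,70)),((.04,-.04),t(508,103)),((-.04,.04),t(334,203)),((-.04,-.04),t(466,238))]
ls=[((-.04,-.04),s(64,44)),((-.04,.04),s(222,50)),((.04,-.04),s(41,178)),((.04,.04),s(212,180))]
def w(p,l,z): c,q=np.cos(p[2]),np.sin(p[2]); return [p[0]+c*l[0]-q*l[1],p[1]+q*l[0]+c*l[1],z]
def res(p,parts='bl'):
    r=[]
    if 'b' in parts: r+=[proj(I,w(p,l,p[3]))-x for I,L in((T,base),(S,bs)) for l,x in L]
    if 'l' in parts: r+=[proj(I,w(p,l,.102))-x for I,L in((T,lt),(S,ls)) for l,x in L]
    return np.ravel(r)
for parts in('b','l','bl'):
    f=least_squares(res,[.55,-.22,-.3,.01],args=(parts,),loss='soft_l1'); print(parts,f.x.round(4),np.degrees(f.x[2]).round(2),np.abs(f.fun).mean().round(2),f.fun.reshape(-1,2).round(1).tolist())
E
python3 fit.py
```

```text
b [ 0.5502 -0.2175 -0.3099  0.0046] -17.76 0.64 [[-0.5, -0.5], [-0.2, -1.3], [-1.0, 0.4], [-0.7, 0.5], [-0.9, 0.9], [-0.2, 0.7], [-0.3, -0.4], [-0.5, -1.3]]
l [ 0.5484 -0.2162 -0.298   0.01  ] -17.07 0.85 [[-1.8, -0.7], [0.5, 0.8], [-0.9, 0.2], [1.3, 1.5], [-1.4, 0.5], [1.3, 0.1], [-1.0, 0.1], [0.9, 0.6]]
bl [ 0.5491 -0.2169 -0.3075  0.0038] -17.62 0.79 [[-0.7, -0.1], [-0.4, -0.9], [-1.1, 0.8], [-0.9, 1.0], [-0.8, 0.7], [-0.1, 0.5], [-0.1, -0.7], [-0.3, -1.6], [-1.4, -1.0], [0.8, 0.7], [-0.7, -0.2], [1.4, 1.3], [-1.5, 0.6], [1.2, 0.5], [-1.4, 0.2], [0.5, 1.0]]
```

```bash
cat >> h.py <<'E'
def Rt(yaw,zflip=1):
    # tool down, z (jaw) axis perpendicular to pipette heading yaw (deg)
    a=np.radians(yaw+90*zflip); z=np.array([np.cos(a),np.sin(a),0]); x=np.array([0,0,-1.])
    return np.column_stack([x,np.cross(z,x),z])
def plan(p,yaw,zf=None):
    o=ctrl.get_obs(); R0=rot(o['tool_rot']); sh=R0.T@(np.array(p)-o['tool_pos'])*100
    out=[np.degrees(R.from_matrix(R0.T@Rt(yaw,f)).as_rotvec()) for f in((1,-1) if zf is None else (zf,))]
    print('t',round(o['t'],2),'pos',np.round(o['tool_pos'],4),'open',round(o['opening'],4),'F',np.round(o['contact_force'],1),'q',np.round(o['q'],2))
    print('shift cm',sh.round(2),'turn',[v.round(1) for v in out]); print(R0.round(3).tolist())
E
python3 - <<'E'
from h import *
plan([.480,.0125,.15],-19); print(ctrl.tcp_to_tips)
E
```

```text
t 0.8 pos [0.184  0.5973 0.2483] open 0.0852 F [-0.2  0.6  0. ] q [ 1.15  0.05  1.61  0.    1.48 -0.12]
shift cm [  9.83 -45.51 -47.18] turn [array([ 1.9,  0. , -0. ]), array([-178.1,    0. ,    0. ])]
[[-0.0, -0.956, 0.294], [0.0, 0.294, 0.956], [-1.0, 0.0, 0.0]]
0.017
```

Request:
step_arm(moves=[[[0.5, -4.5, -4.7], [1.9, 0, 0], 1], [[1, -8.5, -8.8], [1.9, 0, 0], 1], [[1.5, -11.5, -11.9], [1.9, 0, 0], 1], [[2, -14.3, -14.8], [1.9, 0, 0], 1], [[2.5, -17, -17.6], [1.9, 0, 0], 1], [[3, -20, -20.7], [1.9, 0, 0], 1], [[4, -23, -23.8], [1.9, 0, 0], 1], [[5, -26, -27], [1.9, 0, 0], 1], [[5, -28.5, -29.5], [1.9, 0, 0], 1], [[5, -31, -32.1], [1.9, 0, 0], 1]])

```text
t: 1.63
tool_pos: [0.371, 0.2265, 0.1996]
tool_rot: [-0.962, 1.348, 0.962]
contact_force: [1.6, 0.9, 0.1]
opening: 0.0856
```

```bash
python3 -c "
from h import *
plan([.480,.0125,.12],-19,1)"
```

```text
t 1.63 pos [0.371  0.2265 0.1996] open 0.0856 F [1.6 0.9 0.1] q [ 0.38 -0.4   2.09  0.    1.45 -0.86]
shift cm [  7.96 -17.28 -16.69] turn [array([ 0., -0., -0.])]
[[-0.0, -0.946, 0.325], [0.0, 0.325, 0.946], [-1.0, 0.0, -0.0]]
```

Request:
step_arm(moves=[[[0.5, -2.9, -2.8], [0, 0, 0], 1], [[1, -5.7, -5.5], [0, 0, 0], 1], [[2, -8.5, -8.2], [0, 0, 0], 1], [[3, -11.3, -10.9], [0, 0, 0], 1], [[4, -14, -13.5], [0, 0, 0], 1], [[5, -16, -15.5], [0, 0, 0], 1], [[6, -17.3, -16.7], [0, 0, 0], 1], [[7, -17.3, -16.7], [0, 0, 0], 1], [[8, -17.3, -16.7], [0, 0, 0], 1], [[8, -17.3, -16.7], [0, 0, 0], 1]])

```text
t: 2.47
tool_pos: [0.4782, 0.0131, 0.117]
tool_rot: [-0.959, 1.351, 0.965]
contact_force: [-0.2, -0.3, -0.7]
opening: 0.0852
```

```bash
python3 - <<'E'
from h import *
plan([.480,.0125,.022],-19,1)
W=cams.get_image('wrist'); cv2.imwrite('pics/w1.png',W['pixels'])
for k in ('tip_of','find_in'):
  for d in getattr(finder,k)('wrist','long_pipette_mid')[:2]: print(k,d['at'],round(d['conf'],2),onz(W,d['at'],.014 if k=='tip_of' else .028).round(4))
for d in finder.regions_of('wrist','long_pipette_mid')[:1]:
    ys,xs=np.nonzero(d['region']); P=np.array([onz(W,(x,y),.028)[:2] for x,y in zip(xs,ys)]); c=P.mean(0)
    u=np.linalg.svd(P-c,full_matrices=False)[2][0]; u*=np.sign(u[0]); print(c,np.degrees(np.arctan2(u[1],u[0])),np.ptp((P-c)@u),xs.min(),xs.max(),ys.min(),ys.max())
for z in(.014,.028): print(proj(W,[.48,.0125,z]))
E
```

```text
t 2.47 pos [0.4782 0.0131 0.117 ] open 0.0852 F [-0.2 -0.3 -0.7] q [-0.13 -0.18  2.06  0.    1.26 -1.37]
shift cm [ 9.5  -0.23  0.  ] turn [array([ 0. , -0. , -0.3])]
[[-0.005, -0.946, 0.325], [0.001, 0.325, 0.946], [-1.0, 0.005, -0.001]]
tip_of [259.3, 195.6] 0.72 [0.4808 0.0189 0.014 ]
find_in [258.7, 189.1] 0.86 [0.4721 0.021  0.028 ]
[0.4766535  0.01760252] -19.110625387540594 0.20083879228594026 237 277 66 324
[251.24351477 197.21958924]
[251.23376376 202.44640936]
```

View pics/w1.png

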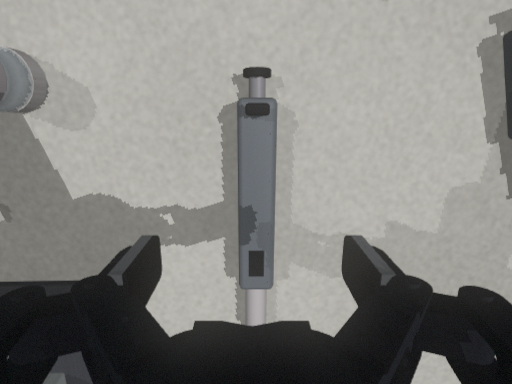

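The wrist view shows the handle between rows 98 and 290 at column 257, with the finger hook at row 108 (plunger side). The jaws are centred near column 252.

```bash
python3 - <<'E'
from h import *
W=cams.get_image('wrist')
a=onz(W,(257.5,98.5),.028);b=onz(W,(256.5,289.5),.028)
print(a,b,np.linalg.norm(b-a),(a+b)/2,np.degrees(np.arctan2(*(b-a)[1::-1])))
m=(a+b)/2; m[2]=.022; plan(m,-19,1)
E
```

```text
[0.4137593  0.04073795 0.028     ] [ 0.555718   -0.00793678  0.028     ] 0.15007164838586412 [0.48473865 0.01640059 0.028     ] -18.925791436077585
t 2.72 pos [0.4805 0.0132 0.1205] open 0.0855 F [-0.   0.1  1.3] q [-0.13 -0.19  2.06  0.    1.26 -1.37]
shift cm [ 9.85 -0.29  0.44] turn [array([0.1, 0. , 0.1])]
[[0.001, -0.946, 0.324], [-0.0, 0.324, 0.946], [-1.0, -0.001, 0.0]]
```

Request:
step_arm(moves=[[[1.5, -0.2, 0.2], [0, 0, 0], 1], [[3.5, -0.3, 0.3], [0, 0, 0], 1], [[5.5, -0.3, 0.3], [0, 0, 0], 1], [[7, -0.3, 0.3], [0, 0, 0], 1], [[8.2, -0.3, 0.3], [0, 0, 0], 1], [[9, -0.3, 0.3], [0, 0, 0], 1], [[9.5, -0.3, 0.3], [0, 0, 0], 1], [[9.7, -0.3, 0.3], [0, 0, 0], 0.8], [[9.7, -0.3, 0.3], [0, 0, 0], 0.6], [[9.7, -0.3, 0.3], [0, 0, 0], 0.5]], grip_force=40)

```text
t: 3.55
tool_pos: [0.4851, 0.0149, 0.0242]
tool_rot: [-0.964, 1.345, 0.961]
contact_force: [0.7, -0.0, 0.2]
opening: 0.0517
```

No contact yet. I'll close on the handle and then lift a little.

Request:
step_arm(moves=[[[0, 0, 0], [0, 0, 0], 0.42], [[0.1, 0, 0], [0, 0, 0], 0.35], [[0.1, 0, 0], [0, 0, 0], 0.3], [[0.1, 0, 0], [0, 0, 0], 0.1], [[0.1, 0, 0], [0, 0, 0], 0], [[0.1, 0, 0], [0, 0, 0], 0], [[0.1, 0, 0], [0, 0, 0], 0], [[0.1, 0, 0], [0, 0, 0], 0], [[-0.5, 0, 0], [0, 0, 0], 0], [[-1, 0, 0], [0, 0, 0], 0]], grip_force=40)

```text
t: 4.38
tool_pos: [0.4842, 0.0151, 0.0338]
tool_rot: [-0.963, 1.347, 0.962]
contact_force: [-0.3, -0.3, -0.6]
opening: 0.0272
```

Request:
step_arm(moves=[[[-1.5, 0, 0], [0, 0, 0], 0], [[-3.5, 0, 0], [0, 0, 0], 0], [[-6, 0, 0], [0, 0, 0], 0], [[-9, 0, 0], [0, 0, 0], 0], [[-12, 0, 0], [0, 0, 0], 0], [[-15, 0, 0], [0, 0, 0], 0], [[-17, 0, 0], [0, 0, 0], 0], [[-18, 0, 0], [0, 0, 0], 0], [[-18, 0, 0], [0, 0, 0], 0], [[-18, 0, 0], [0, 0, 0], 0]])

```text
t: 5.22
tool_pos: [0.4836, 0.0151, 0.213]
tool_rot: [-0.963, 1.347, 0.963]
contact_force: [0.5, -0.9, -1.9]
opening: 0.0272
```

```bash
python3 - <<'E'
from h import *
plan([.549,-.217,.215],-17.6,1); print(ctrl.get_obs()['wrist_torque'])
W=cams.get_image('wrist'); S=cams.get_image('scene')
cv2.imwrite('pics/l1.png',np.hstack([cv2.resize(W['pixels'],(400,300)),cv2.resize(S['pixels'][40:280,130:450],(400,300))]))
E
```

```text
t 5.22 pos [0.4836 0.0151 0.213 ] open 0.0272 F [ 0.5 -0.9 -1.9] q [-0.12 -0.27  1.97  0.    1.44 -1.36]
shift cm [ -0.2  -13.71 -19.84] turn [array([-1.3,  0. , -0. ])]
[[-0.0, -0.946, 0.324], [0.0, 0.324, 0.946], [-1.0, 0.0, 0.0]]
[ 0.00737927  0.04212135 -0.00528693]
```

View pics/l1.png

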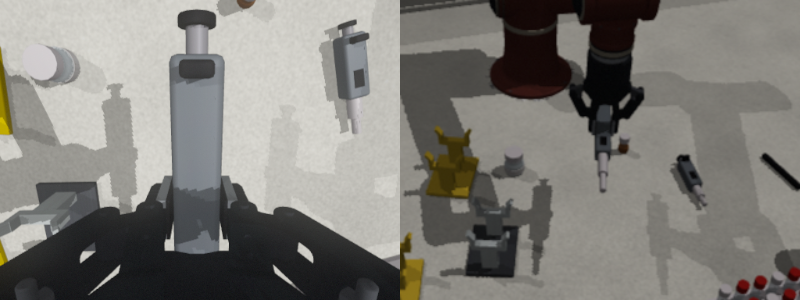

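The pipette is held square in the jaws and looks level. The short one is undisturbed. Next I move above the grey rest.

Request:
step_arm(moves=[[[0, -1, -1.5], [0, 0, 0], 0], [[0, -2.8, -4], [0, 0, 0], 0], [[0, -4.8, -7], [0, 0, 0], 0], [[0, -6.9, -10], [-0.5, 0, 0], 0], [[0, -9, -13], [-1, 0, 0], 0], [[0, -11, -16], [-1.3, 0, 0], 0], [[0, -12.7, -18.5], [-1.3, 0, 0], 0], [[0, -13.5, -19.6], [-1.3, 0, 0], 0], [[0, -13.7, -19.8], [-1.3, 0, 0], 0], [[0, -13.7, -19.8], [-1.3, 0, 0], 0]])

```text
t: 6.15
tool_pos: [0.5476, -0.2162, 0.2092]
tool_rot: [-0.975, 1.343, 0.985]
contact_force: [1.1, 0.4, -0.7]
opening: 0.0273
```

```bash
python3 - <<'E'
from h import *
plan([.549,-.217,.150],-17.6,1)
W=cams.get_image('wrist'); S=cams.get_image('scene')
cv2.imwrite('pics/l2.png',np.hstack([cv2.resize(W['pixels'],(400,300)),cv2.resize(S['pixels'][130:280,110:310],(400,300),interpolation=cv2.INTER_CUBIC)]))
E
```

```text
t 6.15 pos [ 0.5476 -0.2162  0.2092] open 0.0273 F [ 1.1  0.4 -0.7] q [-0.5  -0.    1.73 -0.    1.42 -1.76]
shift cm [ 5.92 -0.19 -0.04] turn [array([-0.1,  0. , -0.4])]
[[-0.006, -0.953, 0.303], [0.003, 0.303, 0.953], [-1.0, 0.007, 0.001]]
```

View pics/l2.png

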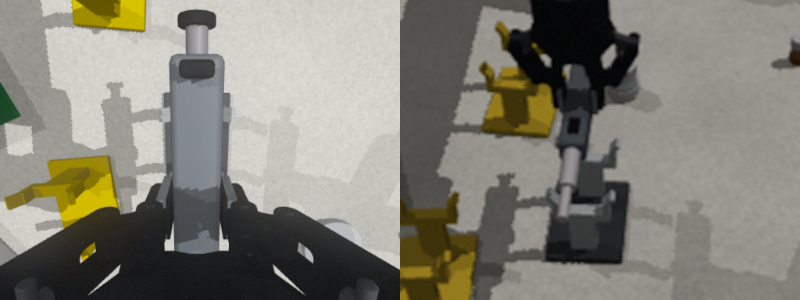

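The wrist view shows the rear saddle's lips symmetric about the handle (columns ~163–171 and 223–231, centre 197), so it is well centred. Now I descend.

Request:
step_arm(moves=[[[1.5, -0.2, 0], [0, 0, 0], 0], [[3, -0.2, 0], [0, 0, 0], 0], [[4.5, -0.2, 0], [0, 0, 0], 0], [[5.8, -0.2, 0], [0, 0, 0], 0], [[6.8, -0.2, 0], [0, 0, 0], 0], [[7.6, -0.2, 0], [0, 0, 0], 0], [[8.2, -0.2, 0], [0, 0, 0], 0], [[8.2, -0.2, 0], [0, 0, 0], 0], [[8.2, -0.2, 0], [0, 0, 0], 0], [[8.2, -0.2, 0], [0, 0, 0], 0]])

```text
t: 7.08
tool_pos: [0.5498, -0.2157, 0.1289]
tool_rot: [-0.978, 1.341, 0.984]
contact_force: [-0.1, 0.4, -0.8]
opening: 0.0273
```

```bash
python3 - <<'E'
from h import *
plan([.549,-.217,.100],-17.6,1)
W=cams.get_image('wrist'); S=cams.get_image('scene')
cv2.imwrite('pics/l3.png',np.hstack([cv2.resize(W['pixels'],(400,300)),cv2.resize(S['pixels'][160:280,130:290],(400,300),interpolation=cv2.INTER_CUBIC)]))
E
```

```text
t 7.08 pos [ 0.5498 -0.2157  0.1289] open 0.0273 F [-0.1  0.4 -0.8] q [-0.5   0.08  1.79 -0.    1.27 -1.76]
shift cm [ 2.89  0.02 -0.15] turn [array([ 0.1,  0. , -0.2])]
[[-0.004, -0.953, 0.301], [0.001, 0.301, 0.954], [-1.0, 0.004, 0.0]]
```

View pics/l3.png

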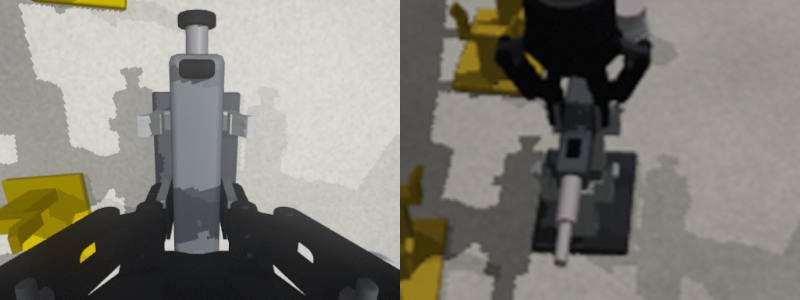

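The saddle lips are symmetric about the handle to about 1 px, and the rear saddle sits about 36 mm from the handle's end (35 mm expected). I'll descend into the saddles.

Request:
step_arm(moves=[[[0.4, 0, -0.1], [0, 0, 0], 0], [[0.8, 0, -0.1], [0, 0, 0], 0], [[1.2, 0, -0.1], [0, 0, 0], 0], [[1.6, 0, -0.1], [0, 0, 0], 0], [[2, 0, -0.1], [0, 0, 0], 0], [[2.3, 0, -0.1], [0, 0, 0], 0], [[2.6, 0, -0.1], [0, 0, 0], 0], [[2.8, 0, -0.1], [0, 0, 0], 0], [[2.8, 0, -0.1], [0, 0, 0], 0], [[2.8, 0, -0.1], [0, 0, 0], 0]])

```text
t: 8.02
tool_pos: [0.5494, -0.2166, 0.1009]
tool_rot: [-0.978, 1.341, 0.984]
contact_force: [-0.5, 0.3, -0.9]
opening: 0.0272
```

```bash
python3 -c "
from h import *
plan([.549,-.217,.098],-17.6,1)"
```

```text
t 8.02 pos [ 0.5494 -0.2166  0.1009] open 0.0272 F [-0.5  0.3 -0.9] q [-0.5   0.11  1.81 -0.    1.23 -1.77]
shift cm [ 0.29  0.03 -0.05] turn [array([ 0.1,  0. , -0.2])]
[[-0.004, -0.953, 0.301], [0.001, 0.301, 0.953], [-1.0, 0.004, 0.0]]
```

Request:
step_arm(moves=[[[0.1, 0, 0], [0, 0, 0], 0], [[0.1, 0, 0], [0, 0, 0], 0], [[0.2, 0, 0], [0, 0, 0], 0], [[0.2, 0, 0], [0, 0, 0], 0], [[0.2, 0, 0], [0, 0, 0], 0], [[0.2, 0, 0], [0, 0, 0], 0], [[0.2, 0, 0], [0, 0, 0], 0], [[0.2, 0, 0], [0, 0, 0], 0], [[0.2, 0, 0], [0, 0, 0], 0], [[0.2, 0, 0], [0, 0, 0], 0]])

```text
t: 8.85
tool_pos: [0.5496, -0.2168, 0.0994]
tool_rot: [-0.979, 1.34, 0.983]
contact_force: [-2.4, 1.1, 5.0]
opening: 0.0272
```

The force is now 5 N upward at the expected height, so the handle is seated. Release.

Request:
step_arm(moves=[[[0, 0, 0], [0, 0, 0], 0.33], [[0, 0, 0], [0, 0, 0], 0.37], [[0, 0, 0], [0, 0, 0], 0.42], [[0, 0, 0], [0, 0, 0], 0.5], [[0, 0, 0], [0, 0, 0], 0.6], [[0, 0, 0], [0, 0, 0], 0.7], [[0, 0, 0], [0, 0, 0], 0.7], [[0, 0, 0], [0, 0, 0], 0.7], [[-0.5, 0, 0], [0, 0, 0], 0.7], [[-1, 0, 0], [0, 0, 0], 0.7]])

```text
t: 9.68
tool_pos: [0.5494, -0.2166, 0.1094]
tool_rot: [-0.978, 1.341, 0.984]
contact_force: [0.0, -0.1, 0.2]
opening: 0.0594
```

Request:
step_arm(moves=[[[-1, 0, 0], [0, 0, 0], 0.7], [[-2, 0, 0], [0, 0, 0], 0.7], [[-3.5, 0, 0], [0, 0, 0], 0.7], [[-5, 0, 0], [0, 0, 0], 0.7], [[-7, 0, 0], [0, 0, 0], 0.7], [[-9, 0, 0], [0, 0, 0], 0.7], [[-11, 0, 0], [0, 0, 0], 0.7], [[-13, 0, 0], [0, 0, 0], 0.7], [[-14, 0, 0], [0, 0, 0], 0.7], [[-14, 0, 0], [0, 0, 0], 0.7]])

```text
t: 10.52
tool_pos: [0.5515, -0.2176, 0.2541]
tool_rot: [-0.983, 1.338, 0.978]
contact_force: [-0.0, -0.4, 0.3]
opening: 0.0597
```

```bash
python3 - <<'E'
from h import *
plan([.549,-.217,.1],-17.6,1)
W=cams.get_image('wrist'); S=cams.get_image('scene')
cv2.imwrite('pics/l4.png',np.hstack([cv2.resize(W['pixels'],(400,300)),cv2.resize(S['pixels'][150:285,130:310],(400,300),interpolation=cv2.INTER_CUBIC)]))
for d in finder.tip_of('scene','short_pipette_mid')[:2]: print(d['at'],d['conf'],onz(S,d['at'],.014))
for d in finder.tip_of('scene','long_pipette_mid')[:2]: print(d['at'],d['conf'],onz(S,d['at'],.089))
E
```

```text
t 10.52 pos [ 0.5515 -0.2176  0.2541] open 0.0597 F [-0.  -0.4  0.3] q [-0.5  -0.03  1.69 -0.    1.48 -1.77]
shift cm [1.541e+01 3.000e-01 1.000e-02] turn [array([ 0.1, -0.1,  0.2])]
[[0.003, -0.953, 0.301], [-0.002, 0.301, 0.953], [-1.0, -0.003, -0.001]]
[360.4, 176.9] 0.79 [0.45794798 0.23625986 0.014     ]
[201.6, 217.2] 0.56 [ 0.55195109 -0.21761156  0.089     ]
```

View pics/l4.png

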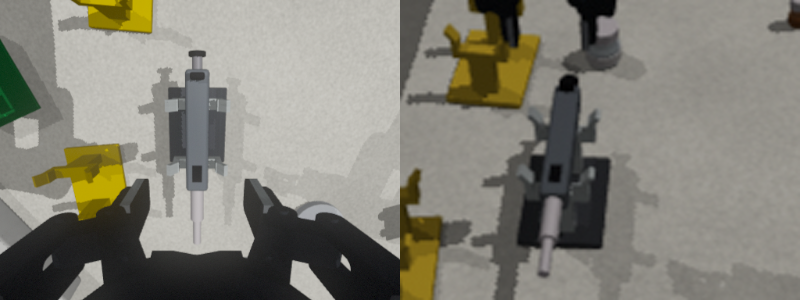

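The handle lies in both saddles, centred between the lips and overhanging both. The gripper is clear and the short pipette has not moved. Handing in.

```bash
python3 -c "
from h import *
print(ctrl.finish_job())"
```

```text
the job is handed in; nothing more can be done
None
```

I gripped the long pipette across its handle, laid it in both saddles of the grey metal rest and let go. The arm was then raised clear. The job was handed in at about 10.5 s, well under the 35 s limit.

**Last checks:**
- **Position:** The wrist and scene pictures show the handle in both saddles, centred between the lips and looking level. I did not measure its tilt. The network places the handle's centre at (0.552, −0.218), about 3 mm from my fitted rest centre at (0.549, −0.217).
- **Forces:** The force read about 5 N as the handle seated and near zero after release. No reading at the end of a move exceeded about 6 N. I did not see values during moves.
- **Short pipette:** It appears unmoved, with its estimated position within 5 mm of the first one, which is within the network's scatter.

**Disagreements:** My first estimates of the handle's centre differed by up to about 15 mm between cameras. I used the close wrist view, which gave the handle length as 150.1 mm against the stated 150 mm. In the top view, the point-finding network reported only two rests, both yellow decoys. I therefore located the grey rest by fitting its base and saddle lips in the top and scene pictures.

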